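# Run the cast carriage home and lock it in its L-shaped gate

## Task

On the cast rig, push the red knob with your fingertips along the long leg of its L-shaped slot, towards the white plaster cast, until the carriage is fully home at the corner; then push the knob round the corner and all the way to the closed end of the short leg, so that the carriage is locked. Only push: do not pinch or grip the knob, do not touch the cast, leave the tools round it where they lie, and take your hand clear at the end.

Things in the scene. Friction and masses are not known exactly. Their poses are not given: they have to be found in the camera images.
- rig: Grey rig fixed to the worktop, base 254 x 120 mm. Origin on the worktop; x runs along the slot's long leg towards the cast, y to its left, z up. Its aluminium gate plate (x -62 to 46, y -56 to 56 mm, top 50 mm above the worktop, 2 mm screw heads at the corners) has an L-shaped slot 14 mm wide. Beyond it, x 48 to 184 mm, all is no higher than the plate. Place and yaw vary.
- knob (a point): Centre of the top of the red square knob: 37 mm across flats along the rig's x and y, top 90 mm and underside 56 mm above the worktop. It stands on a 10 mm pin in the slot and slides with carriage and lock; it cannot turn, lift or tip. About 4 N moves it (2 N friction in the long leg, 1.5 N in the short, light damping); it stays where it is left.
- slot_start (a point): Point on top of the gate plate (z 50 mm) under the knob's centre when the carriage is fully back (rig x -35, y +18 mm).
- slot_corner (a point): Point on top of the gate plate under the knob's centre when the carriage is fully home and the knob is still in the long leg (rig x +25, y +18 mm).
- slot_end (a point): Point on top of the gate plate under the knob's centre when it is at the closed end of the short leg, locked (rig x +25, y -22 mm).
- carriage (a joint): Travel of the carriage (with cast and knob) along the rig's +x, m: 0 fully back, 0.060 fully home against its stop. Starts anywhere from 0 to 0.020.
- lock (a joint): Travel of the knob along the rig's -y, m: 0 in the long leg, 0.040 at the closed end of the short leg. Starts at 0; cannot pass 0.003 unless the carriage is within 3 mm of home (the pin has 3 mm of play to the slot's inner side; the inner corner is rounded at 3 mm).
- knob_front: The knob's push face towards the rig's -x (away from the cast), a 28 x 30 mm cushion; its outer surface lies 18.5 mm from the knob's centre. Origin on the knob's axis, 72.5 mm above the worktop.
- knob_back: The knob's opposite push face, towards the rig's +x (the cast). Same size and origin as knob_front.
- knob_left: The knob's push face towards the rig's +y. Same size and origin as knob_front.
- knob_right: The knob's push face towards the rig's -y. Same size and origin as knob_front.
- cast: White plaster cast of a jaw, 53 x 71 x 27 mm, fixed on the carriage plate; origin at the centre of its underside, 22 mm above the worktop. Not to be touched.
- carver: Loose hand tool with a slim metal shaft, 13 x 181 x 13 mm, lying left (+y) of the rig. Leave it.
- felt_wheel: Loose cream felt wheel, 51 mm across, 14 mm high, right (-y) of the rig. Leave it.
- grind_disc: Loose red-brown grinding disc, 39 mm across, 10 mm high, right (-y) of the rig. Leave it.
- brush_wheel: Loose black brush wheel, 57 mm across, 12 mm high, well to the left. Leave it.
- crucible: Loose tan crucible, 51 mm across, 40 mm high, well to the right. Leave it.
- pliers: Loose pliers with red handles, 54 x 168 x 13 mm, well to the left. Leave them.
- tweezers: Loose steel tweezers, 14 x 150 x 9 mm, well to the left. Leave them.

How it is judged (in metres and radians):
On the way, in this order (a step that is already met when the one before it is completed fails the run):
1. the carriage is home: the knob is at the corner, still in the long leg (value of joint carriage above 0.0565 m and value of joint lock below 0.012 m), for 0.1 s.
2. the knob has been pushed round the corner to the end of the short leg (value of joint carriage above 0.055 m and value of joint lock above 0.0365 m), for 0.2 s.
At the end, for the whole second after the job is handed in: The carriage is home (within 5 mm of its stop), the knob is within 3.5 mm of the closed end of the short leg (within 6 mm of the slot_end point in plan) and at rest (all of step 2 and horizontal distance between knob and slot_end below 0.006 m and not (velocity of joint lock above 0.005 m/s or velocity of joint lock below -0.005 m/s)); the robot touches nothing.
It fails at once if the knob is pinched between the fingers (pressed on two opposite faces at once) ((contact force between the fingers and knob_front above 1 N and contact force between the fingers and knob_back above 1 N) or (contact force between the fingers and knob_left above 1 N and contact force between the fingers and knob_right above 1 N)).
It fails at once if the plaster cast is touched (contact force between any of the arm, the fingers and cast above 1 N).
It fails at once if a tool or part lying round the rig is moved, lifted or carried (more than 15 mm) (distance of any of carver, felt_wheel, grind_disc, brush_wheel, crucible, pliers, tweezers from where it was at the start of the episode above 0.015 m).
It also fails if it takes over 42 s, if anything falls off the work surface, if the arm or the gripper's body presses on something with over 40 N, if the wrist force passes 120 N, or if a joint passes its speed limit or range.

## Robot

A 6-joint arm with a two-finger parallel gripper is mounted at the origin on a cart in front of the work surface, level with it; the furniture and walls round the work are solid. World frame = base frame: x ahead of the robot, y to its left, z up, the work surface at z = 0. Lengths are in mm, angles in degrees, forces in N, time in s.
With the tool pointing down it reaches from about 350 to 850 mm from the base axis. Payload 8.1 kg.
Tool frame: the origin (TCP) lies between the finger pads; the fingertips stand 25 mm ahead of it and the grasp point (between the pads) lies 6 mm ahead of it (r.tcp_to_tips is the distance from the TCP to the fingertips, in mm); z points along the fingers, y is the line along which they close (so a half turn about z gives the same grasp; the last joint's range is limited). The gripper opens to 85 mm and grips with 20 to 120 N. Pads are 22 mm wide; open, the fingers measure 114 mm over their backs; the gripper's body (76 mm by 85 mm) begins 54 mm behind the grasp point. The pads swing forward as they close: fully open they stand 13 mm farther back than shut.
Start: joints at [-76.226, 7.471, 85.268, -0, 87.261, -4.893], TCP at [192.06, -568.435, 256.292] pointing down, gripper open.
Joint ranges: [-169.43, 169.43], [-51.17, 129.36], [1.28, 143.12], [-76.62, 256.62], [0, 156.53], [-152.29, 152.29]. Speed limits (degrees/s): [136.94, 136.94, 159.86, 180, 180, 180].

## Interface

Orientations are given as [roll, pitch, yaw] about the fixed x, y, z axes, in that order (R = Rz(yaw) Ry(pitch) Rx(roll)).
In Python, from bench import r gives the robot as it stands.
- The arm moves only by the tool apply_moves, never from a script. Its arguments are lists of equal length, an entry for each row: "angular": the turn, a rotation vector about the world's x, y, z in units of 8 degrees (1.0 is 8 degrees), a list of three; "travel": the shift along the world's x, y, z in units of 40 mm (1.0 is 40 mm), a list of three; "jaw": the opening, from 0 (shut) to 1 (fully open). A call has 1 to 20 rows; each row shifts and turns the commanded pose from where the row before left it; what a row does not reach is not made up. A row lasts 1/8 s, in which the tool goes at most 62.5 mm and 10.7 degrees, less where a joint would pass 70% of its speed; a pose out of reach is approached as far as the arm can. A call is refused whole if a number of a shift passes 1 or a number of a turn 1, either way. A call with a gripper value outside its range is refused whole. The fingers move at their own pace and stop on an object; "force" is the grip in N (left out, the last holds). Time passes only in rows, so rows that do not move let the fingers close. It gives the time, the measured TCP pose, the force, the opening and the grip force at its end, in the units of the state.
- r.sense(): the state, without advancing time (a new reading comes with each control period).
- r.snapshot(name): name is "scene" or "top"; returns a dict with "color" (400x640x3 uint8, red, green, blue), "fx", "fy", "cx", "cy" (pixels), "R" (3x3) and "t" (3): a world point X has camera coordinates R X + t. Camera axes: x right, y down, z forward; pixel columns grow to the right and rows downward; lengths in mm; the calibration is good to about 2 mm. A picture is of the moment at which its call begins. There is no depth.
- r.hand_in(): hands the job in; it is judged then, once.
The state is a dict: "time": time; "joint_pos": joint angles; "qd": joint speeds; "joint_efforts": joint torques, N m; "tool_pos": TCP position; "tcp_rot": TCP orientation; "ft_force": force on the tool from outside, world axes, zero at the start; "wrist_torque": the same for the moment, N m; "finger_gap": finger opening in mm; "grip_force": force on a finger pad.
Only numpy, scipy, OpenCV 4.12 (cv2) and the standard library are available. Lean on these libraries where they do the work, as an engineer would, in place of code of your own. Each camera call takes 0.05 s, during which the arm holds its last target. There are 200 camera calls.

## Working session

There is one attempt and no reset: what is moved stays moved. The work goes in short steps, Python scripts to look and compute and a tool call to move; the robot and the scene stay as the last step left them, time stands still between calls to the robot, and variables do not carry over. Pictures are saved under pics/ and viewed, at most 10 in all, crops included, and the job is handed in when it is done.

Besides the shell and the picture viewer there is one more tool, called after "Emit:" as name(argument=value, ...) on one line, values as JSON. apply_moves: Moves the arm, as the interface text tells. Its arguments: {"type":"object","properties":{"angular":{"type":"array"},"travel":{"type":"array"},"jaw":{"type":"array"},"force":{"type":"number"}},"required":["angular","travel","jaw"]}

```bash
mkdir -p pics; cat > h.py <<'E'
import numpy as np,cv2
from bench import r
def snap(n,f):
    s=r.snapshot(n); cv2.imwrite('pics/'+f,cv2.cvtColor(s['color'],cv2.COLOR_RGB2BGR)); return s
def ray(s,u,v,z):
    R=np.array(s['R']);t=np.array(s['t']);c=-R.T@t
    d=R.T@np.array([(u-s['cx'])/s['fx'],(v-s['cy'])/s['fy'],1]); return c+d*(z-c[2])/d[2]
def proj(s,X):
    p=np.array(s['R'])@np.array(X)+np.array(s['t']); return s['fx']*p[0]/p[2]+s['cx'],s['fy']*p[1]/p[2]+s['cy']
def redblobs(s):
    h=cv2.cvtColor(s['color'],cv2.COLOR_RGB2HSV)
    m=(((h[...,0]<8)|(h[...,0]>172))&(h[...,1]>130)&(h[...,2]>60)).astype(np.uint8)
    cs,_=cv2.findContours(m,cv2.RETR_EXTERNAL,cv2.CHAIN_APPROX_NONE)
    return [c for c in cs if cv2.contourArea(c)>60]
E
python3 - <<'E'
from h import *
for n in('top','scene'):
    s=snap(n,n+'0.png'); R=np.array(s['R']);print(n,s['fx'],-R.T@np.array(s['t']))
    for c in redblobs(s): print(cv2.contourArea(c),cv2.minAreaRect(c),cv2.boundingRect(c))
print(r.sense())
E
```

```text
top 397.5811743762265 [ 464.65580114   67.05637832 1203.71901854]
111.0 ((355.0, 216.0), (12.0, 12.0), 90.0) (349, 210, 13, 13)
scene 447.074070074751 [ -66.12227066 1136.94867543  855.09115823]
82.0 ((235.86968994140625, 255.77633666992188), (4.385321617126465, 26.870847702026367), 64.53665161132812) (223, 249, 26, 14)
79.0 ((228.41177368164062, 249.35292053222656), (4.458963394165039, 25.381790161132812), 59.03623962402344) (217, 242, 24, 16)
113.0 ((341.5, 181.0), (12.0, 11.0), 90.0) (336, 175, 12, 13)
288.5 ((6.5, 41.0), (13.0, 40.0), 0.0) (0, 21, 14, 41)
{'time': 0.1, 'joint_pos': array([-7.62251439e+01,  7.51106265e+00,  8.53233120e+01,  3.07231566e-03,
        8.72642917e+01, -4.89290671e+00]), 'qd': array([-0.02560192, -0.08202932, -0.23284263, -0.02125704, -0.01151459,
        0.14251541]), 'joint_efforts': array([ 2.35680978e-03, -5.70953822e+01, -5.01938832e+01, -5.92872311e-05,
        8.26808828e-03, -1.78062203e-05]), 'tool_pos': array([ 191.97601465, -567.96406779,  255.34377755]), 'tcp_rot': array([-1.79901955e+02, -1.14729801e-02,  1.86676037e+01]), 'ft_force': array([ 0.96069673,  0.3878897 , -0.05185577]), 'wrist_torque': array([-0.04319674,  0.00783761,  0.03617755]), 'grip_force': 0.0, 'finger_gap': 85.44017981163725}
```

View pics/top0.png

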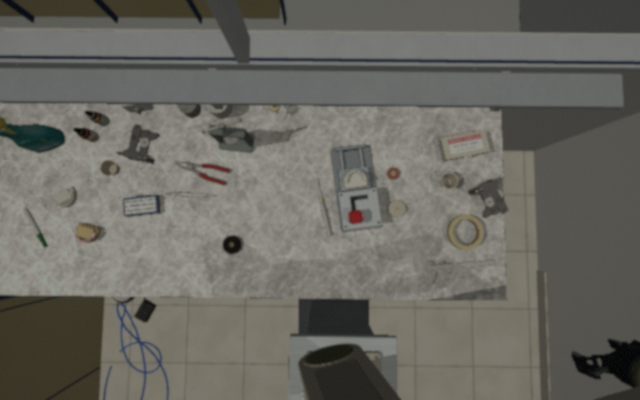

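View pics/scene0.png

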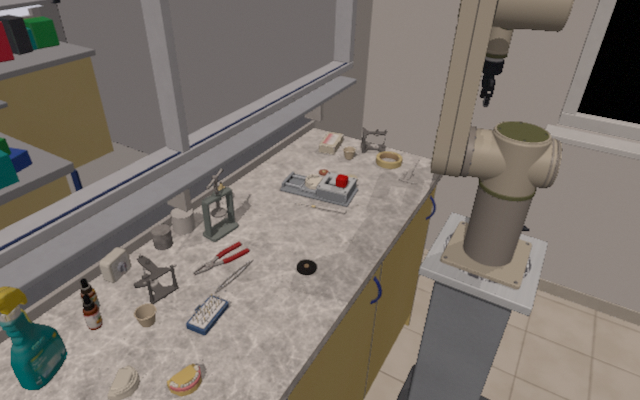

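The top view shows the rig upright at about cols 333–383, rows 146–230, with the knob at (355,216) and the cast above it at (355,178). The felt wheel is at (398,208), and the carver lies at col 326. I'll zoom in to measure the yaw.

```bash
python3 - <<'E'
from h import *
s=r.snapshot('top'); np.save('pics/top.npy',s,allow_pickle=True)
c=s['color'][138:238,315:415]; cv2.imwrite('pics/c1.png',cv2.cvtColor(cv2.resize(c,(600,600),interpolation=cv2.INTER_CUBIC),cv2.COLOR_RGB2BGR))
for n,z in (('top',90),):
    for b in redblobs(s):
        M=cv2.moments(b);print(ray(s,M['m10']/M['m00'],M['m01']/M['m00'],80))
print([ray(s,u,v,0) for u,v in((333,148),(383,228))])
E
```

```text
[501.58335173 -29.74614963  80.        ]
[array([713.05492798,  31.80845144,   0.        ]), array([ 469.69861156, -120.5091618 ,    0.        ])]
```

View pics/c1.png

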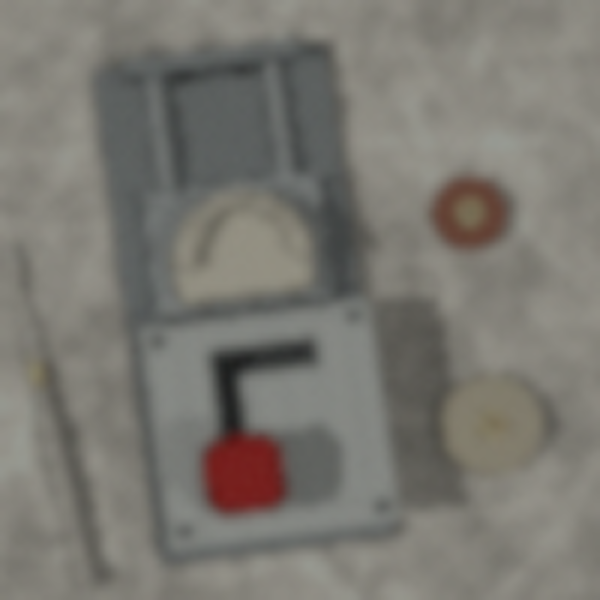

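The crop shows the plate screws at (158,341), (354,316), (184,530) and (382,506), with the knob at (245,475). The slot's short leg runs right from (228,356) to (312,352).

```bash
cat > rig.py <<'E'
from h import *
s=np.load('pics/top.npy',allow_pickle=True).item()
f=lambda u,v,z: ray(s,315+(u+.5)/6-.5,138+(v+.5)/6-.5,z)
A,B,C,D=[f(u,v,51)[:2] for u,v in((158,341),(354,316),(184,530),(382,506))]
ex=(A-C)+(B-D); ey=(A-B)+(C-D); 
a1=np.degrees(np.arctan2(ex[1],ex[0])); a2=np.degrees(np.arctan2(-ey[0],ey[1])); yaw=(a1+a2)/2
c,sn=np.cos(np.radians(yaw)),np.sin(np.radians(yaw)); Rr=np.array([[c,-sn],[sn,c]])
O=(A+B+C+D)/4-Rr@[-8,0]
W=lambda x,y: O+Rr@[x,y]
L=lambda p: Rr.T@(np.array(p[:2])-O)
E
python3 - <<'E'
from rig import *
print(a1,a2,yaw,O,np.linalg.norm(A-C),np.linalg.norm(A-B))
for c in redblobs(s):
    M=cv2.moments(c);
    for z in(72,90):print('knob',L(ray(s,M['m10']/M['m00'],M['m01']/M['m00'],z)))
print('slot outer corner',L(f(212,354,50)),'end',L(f(315,350,50)))
print('plate corners',[L(f(u,v,50)) for u,v in((137,323),(373,295),(167,553),(404,527))])
print('felt',L(f(493,424,7)),'disc',L(f(470,212,5)),'cast',L(f(243,247,40)))
for p in((-35,18),(25,18),(25,-22)):print(W(*p))
s2=r.snapshot('scene')
print([proj(s2,[*W(x,y),50]) for x,y in((-62,56),(-62,-56),(46,56),(46,-56))])
k=[c for c in redblobs(s2) if 330<c[:,0,0].mean()<350][0]; M=cv2.moments(k); u,v=M['m10']/M['m00'],M['m01']/M['m00']
print(u,v,L(ray(s2,u,v,80)))
E
```

```text
8.14080159739462 7.603898545403836 7.872350071399229 [534.41548791 -43.57180703] 92.19049709483141 95.94261874869639
knob [-30.46303717  17.47359237]
knob [-30.83659576  19.09060267]
slot outer corner [28.76715319 22.98558474] end [ 24.29329223 -26.82878843]
plate corners [array([48.40667219, 57.07912961]), array([ 47.25456264, -58.48619532]), array([-63.77044131,  57.40616013]), array([-66.01193721, -57.54846756])]
felt [ -21.14610973 -115.6908468 ] disc [  86.76279943 -120.04819401] cast [ 7.97935721e+01 -3.46785571e-02]
[497.27994174 -30.53527333]
[556.71448231 -22.31728167]
[562.19314342 -61.94030871]
[(np.float64(346.0070410480065), np.float64(193.5289031311238)), (np.float64(356.5811981755812), np.float64(177.75882762611457)), (np.float64(315.98453782345575), np.float64(186.3597106748628)), (np.float64(327.9639637299057), np.float64(171.31788917501922))]
341.3893805309734 180.6843657817109 [-35.44394147  32.16657654]
```

Emit:
apply_moves(angular=[[0,0,-0.2],[0,0,-0.2],[0,0,-0.2],[0,0,-0.2],[0,0,-0.2],[0,0,-0.2],[0,0,-0.15],[0,0,0],[0,0,0],[0,0,0],[0,0,0],[0,0,0],[0,0,0],[0,0,0],[0,0,0],[0,0,0]], travel=[[0.3,0.8,0],[0.48,0.97,0],[0.48,0.97,0],[0.48,0.97,0],[0.48,0.97,0],[0.48,0.97,0],[0.48,0.97,0],[0.48,0.97,0],[0.48,0.97,0],[0.48,0.97,0],[0.48,0.97,0],[0.48,0.97,0],[0.48,0.97,0],[0.46,0.84,-0.5],[0,0,-1],[0,0,-1]], jaw=[0,0,0,0,0,0,0,0,0,0,0,0,0,0,0,0], force=20)

```text
time: 2.2
tool_pos: [453.1, -36.6, 155.4]
tcp_rot: [180.0, -0.0, 8.0]
ft_force: [-0.4, -0.4, -0.4]
finger_gap: 0.0
grip_force: 0.0
```

```bash
python3 - <<'E'
from rig import *
t=r.sense(); print(t['time'],t['tool_pos'],t['tcp_rot'],L(t['tool_pos']),t['finger_gap'],t['ft_force'],r.tcp_to_tips)
s=snap('scene','s1.png'); cv2.imwrite('pics/s1c.png',cv2.resize(cv2.imread('pics/s1.png')[100:220,270:430],(800,600),interpolation=cv2.INTER_CUBIC))
E
```

```text
2.2 [453.12048847 -36.55909541 155.35369323] [ 1.79984429e+02 -3.98755866e-02  7.95652923e+00] [-79.56834228  18.08131535] 0.0364705965585674 [-0.43315525 -0.3902242  -0.44097602] 25.0
```

View pics/s1c.png

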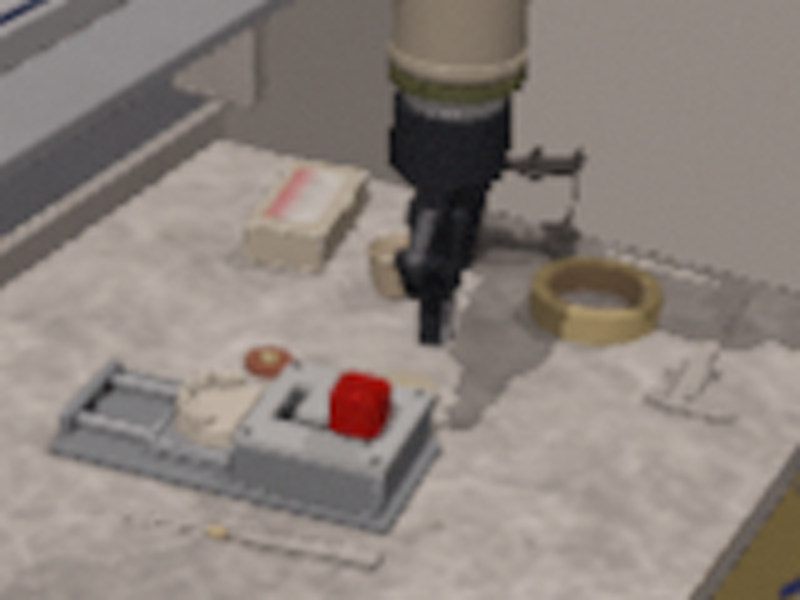

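The fingers are shut and hang behind the knob, which shows at (360,405) in the crop. The way is clear, so I'll go down and push.

Emit:
apply_moves(angular=[[0,0,0],[0,0,0],[0,0,0],[0,0,0],[0,0,0],[0,0,0],[0,0,0],[0,0,0],[0,0,0],[0,0,0],[0,0,0],[0,0,0],[0,0,0]], travel=[[0,0,-0.9],[0,0,-0.8],[0,0,0],[0.19,0.026,0],[0.19,0.026,0],[0.19,0.026,0],[0.19,0.026,0],[0.19,0.026,0],[0.19,0.026,0],[0.19,0.026,0],[0.19,0.026,0],[0,0,0],[0,0,0]], jaw=[0,0,0,0,0,0,0,0,0,0,0,0,0])

```text
time: 3.88
tool_pos: [513.8, -28.9, 88.3]
tcp_rot: [180.0, -0.0, 7.9]
ft_force: [-0.5, 0.0, -0.5]
finger_gap: -0.1
grip_force: 0.0
```

```bash
cat > look.py <<'E'
from rig import *
import sys
t=r.sense(); print(t['time'],t['tool_pos'],L(t['tool_pos']),'F rig',Rr.T@t['ft_force'][:2],t['ft_force'][2])
for n in('top','scene'):
    q=r.snapshot(n)
    for c in redblobs(q):
        M=cv2.moments(c);u,v=M['m10']/M['m00'],M['m01']/M['m00'];p=L(ray(q,u,v,80))
        if abs(p[0])<90 and abs(p[1])<90: print(n,cv2.contourArea(c),p)
if len(sys.argv)>1:
    cv2.imwrite('pics/'+sys.argv[1],cv2.cvtColor(cv2.resize(q['color'][100:220,270:430],(800,600),interpolation=cv2.INTER_CUBIC),cv2.COLOR_RGB2BGR))
E
python3 look.py s2.png
```

```text
3.875 [513.83445256 -28.94094214  88.27042411] [-18.38313425  17.31189183] F rig [-0.46180262  0.07734224] -0.5111676357293513
scene 106.0 [10.56445604 31.81585239]
```

View pics/s2.png

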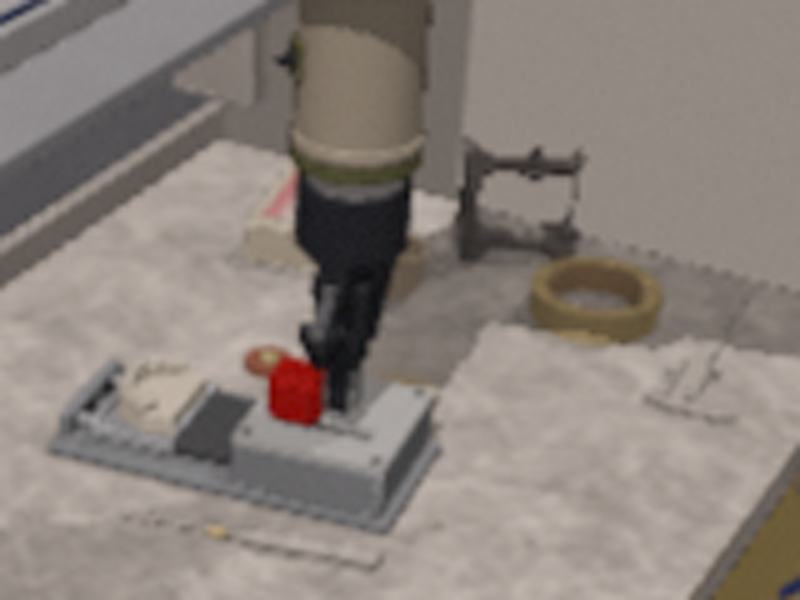

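The knob has moved along the slot to about x +15, at (297,390) in the crop. The fingers are right behind it, and about 10 mm remains to the corner.

Emit:
apply_moves(angular=[[0,0,0],[0,0,0],[0,0,0],[0,0,0],[0,0,0],[0,0,0]], travel=[[0.1,0.02,0],[0.1,0.015,0],[0.05,0.01,0],[0.04,0.005,0],[0.04,0.005,0],[0,0,0]], jaw=[0,0,0,0,0,0])

```text
time: 4.72
tool_pos: [526.9, -26.7, 88.2]
tcp_rot: [-180.0, 0.0, 7.9]
ft_force: [-1.9, -1.5, -0.2]
finger_gap: 0.3
grip_force: 0.9
```

```bash
python3 look.py
```

```text
4.725 [526.8941846  -26.68049319  88.22021559] [-5.1368755  17.76229143] F rig [-2.05369061 -1.25762868] -0.1957449994660495
scene 109.0 [22.93868892 31.30945153]
```

Emit:
apply_moves(angular=[[0,0,0],[0,0,0],[0,0,0],[0,0,0]], travel=[[0.04,0.005,0],[0.04,0.005,0],[0,0,0],[0,0,0]], jaw=[0,0,0,0])

```text
time: 5.32
tool_pos: [527.3, -26.6, 88.1]
tcp_rot: [-180.0, 0.4, 7.9]
ft_force: [-19.3, -3.0, 14.2]
finger_gap: -0.1
grip_force: 9.7
```

```bash
python3 look.py
```

```text
5.325 [527.25445297 -26.55700411  88.0852994 ] [-4.76308854 17.835272  ] F rig [-19.57415494  -0.36081381] 14.165459805594208
scene 107.0 [22.76839206 31.75266957]
```

The carriage is home: 19.6 N reaction, with the fingertip at rig x −4.8 as expected. Next I'll back off, lift and come round to the +y side.

Emit:
apply_moves(angular=[[0,0,0],[0,0,0],[0,0,0],[0,0,0],[0,0,0],[0,0,0],[0,0,0],[0,0,0],[0,0,0],[0,0,0]], travel=[[-0.25,-0.035,0],[-0.25,-0.035,0],[0,0,0.6],[0,0,0.6],[0.33,0.57,0],[0.33,0.57,0],[0.33,0.57,0],[0,0,-0.6],[0,0,-0.6],[0,0,0]], jaw=[0,0,0,0,0,0,0,0,0,0])

```text
time: 6.68
tool_pos: [547.7, 39.5, 86.2]
tcp_rot: [-179.9, 0.2, 7.9]
ft_force: [0.1, -0.3, 0.1]
finger_gap: -0.1
grip_force: 0.0
```

```bash
python3 look.py s3.png
```

```text
6.675 [547.70597598  39.49541181  86.22338517] [24.54266275 80.46401447] F rig [ 0.04850045 -0.35038869] 0.12052491730956298
scene 74.0 [15.0036404  32.55110323]
```

View pics/s3.png

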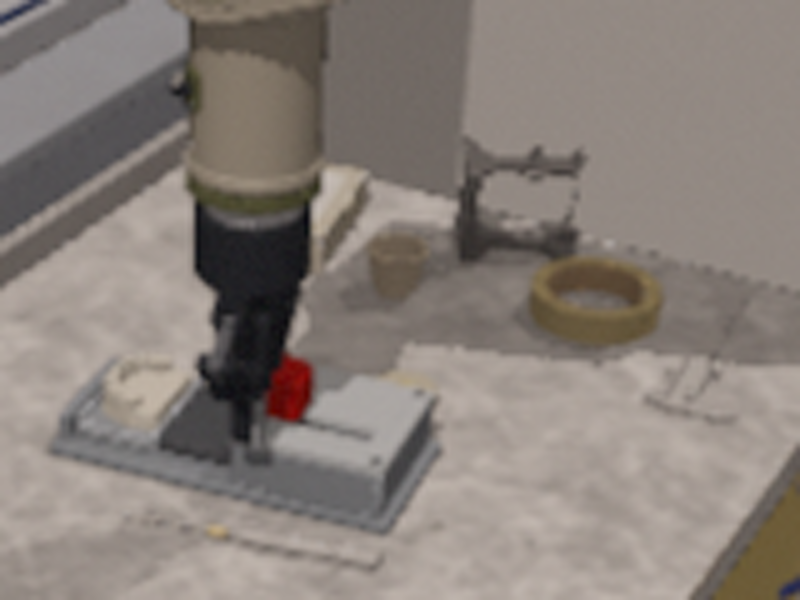

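The fingers are now at rig (24.5, 80.5), to the left of the knob. The knob's visible edge at (312,385) agrees with the home position. Next is the push along −y.

Emit:
apply_moves(angular=[[0,0,0],[0,0,0],[0,0,0],[0,0,0],[0,0,0],[0,0,0],[0,0,0],[0,0,0],[0,0,0],[0,0,0]], travel=[[0.029,-0.19,0],[0.029,-0.19,0],[0.029,-0.19,0],[0.029,-0.19,0],[0.029,-0.19,0],[0.029,-0.19,0],[0.029,-0.19,0],[0.029,-0.19,0],[0,0,0],[0,0,0]], jaw=[0,0,0,0,0,0,0,0,0,0])

```text
time: 8.02
tool_pos: [558.8, -21.7, 88.1]
tcp_rot: [180.0, 0.0, 7.9]
ft_force: [0.2, -0.3, -0.9]
finger_gap: 0.1
grip_force: 0.0
```

```bash
python3 look.py s4.png
```

```text
8.025 [558.81121591 -21.70045771  88.10242923] [27.16145753 18.32382849] F rig [ 0.18856931 -0.31728895] -0.9288726325171152
```

View pics/s4.png

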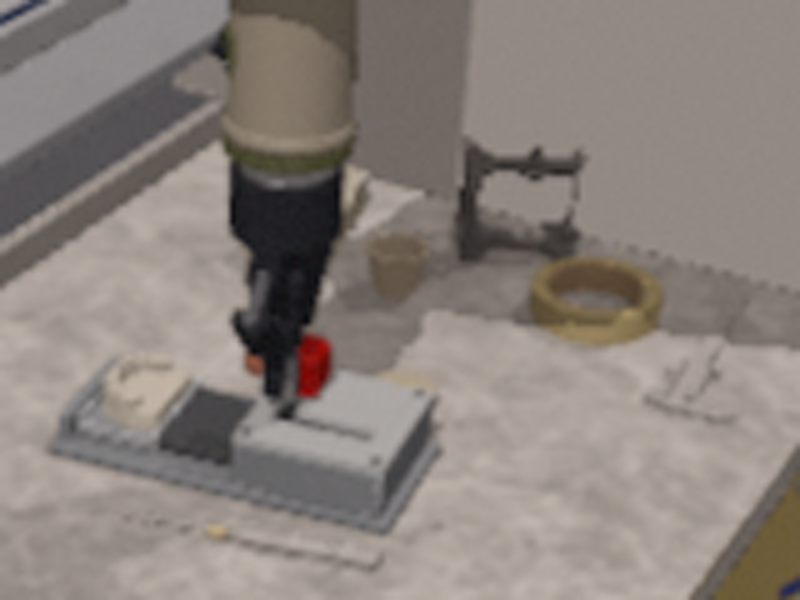

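The knob has gone round the corner, and its edge now shows at (330,365). I'll keep pushing to the closed end.

Emit:
apply_moves(angular=[[0,0,0],[0,0,0],[0,0,0],[0,0,0],[0,0,0],[0,0,0],[0,0,0]], travel=[[0.01,-0.07,0],[0.01,-0.06,0],[0.005,-0.04,0],[0.005,-0.03,0],[0.005,-0.03,0],[0,0,0],[0,0,0]], jaw=[0,0,0,0,0,0,0])

```text
time: 9.0
tool_pos: [559.9, -28.5, 88.3]
tcp_rot: [-179.8, 0.0, 7.9]
ft_force: [-3.2, 11.6, 4.0]
finger_gap: -0.2
grip_force: 6.4
```

```bash
python3 look.py
```

```text
9.0 [559.91737679 -28.47024709  88.26128559] [27.32995905 11.46633278] F rig [-1.53258035 11.94796975] 4.02628214081421
```

There is a 12 N stop at y 11.5, where about 11 was expected. I'll press slightly more, hold, then retreat along +y and lift away.

Emit:
apply_moves(angular=[[0,0,0],[0,0,0],[0,0,0],[0,0,0],[0,0,0],[0,0,0],[0,0,0],[0,0,0],[0,0,0],[0,0,0],[0,0,0],[0,0,0],[0,0,0],[0,0,0]], travel=[[0.005,-0.03,0],[0,0,0],[0,0,0],[-0.02,0.15,0],[-0.04,0.3,0],[-0.08,0.6,0],[0,0,0.7],[0,0,0.9],[-0.3,0.6,0.9],[-0.8,0.9,0.6],[-0.8,0.9,0],[-0.8,0.9,0],[-0.5,0.9,0],[0,0,0]], jaw=[0,0,0,0,0,0,0,0,0,0,0,0,0,0])

```text
time: 10.85
tool_pos: [425.7, 180.1, 212.5]
tcp_rot: [-180.0, -0.0, 8.1]
ft_force: [0.8, -0.6, -0.1]
finger_gap: 0.2
grip_force: 0.0
```

```bash
python3 look.py; python3 - <<'E'
from rig import *
q=r.snapshot('top'); cv2.imwrite('pics/c5.png',cv2.cvtColor(cv2.resize(q['color'][138:238,315:415],(600,600),interpolation=cv2.INTER_CUBIC),cv2.COLOR_RGB2BGR))
E
```

```text
10.85 [425.73525949 180.05638364 212.5038729 ] [-77.02641398 236.40619971] F rig [ 0.70455547 -0.68316073] -0.10104743813713324
top 125.0 [ 25.73313022 -20.8551965 ]
```

View pics/c5.png

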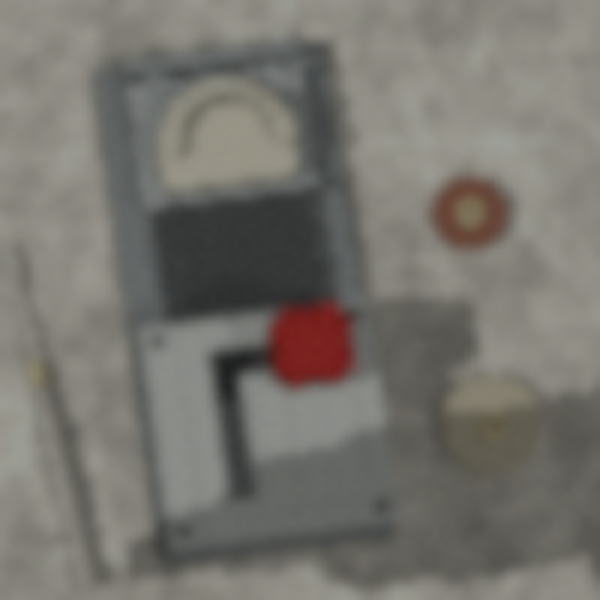

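The knob is at the end of the short leg, at (312,343) in the crop or rig (25.7, −20.9). The carver, felt wheel and disc have not moved, and the arm is clear.

```bash
python3 -c "
from bench import r
print(r.hand_in())"
```

```text
the job is handed in; nothing more can be done
None
```

The knob was pushed to the corner and then to the closed end of the short leg, measured within about 2 mm of `slot_end`; the hand is clear, and the job is handed in, but no verdict came back.

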